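# Kickstand down, then hold the bike-frame stub upright

## Robot

A 6-joint arm with a two-finger parallel gripper is mounted at the origin on the work surface. World frame = base frame: x ahead of the robot, y to its left, z up, the work surface at z = 0. Lengths are in mm, angles in degrees, forces in N, time in s.
With the tool pointing down it reaches from about 300 to 775 mm from the base axis. Payload 14.6 kg.
Tool frame: the origin (TCP) lies at the very end of the fingers, on their centre line; the grasp point (between the pads) lies 19 mm behind it; z points along the fingers, y is the line along which they close (so a half turn about z gives the same grasp; the last joint's range is limited). The gripper opens to 85 mm and grips with 20 to 120 N. Pads are 22 mm wide; open, the fingers measure 114 mm over their backs; the gripper's body (76 mm by 85 mm) begins 54 mm behind the grasp point. The pads swing forward as they close: fully open they stand 13 mm farther back than shut.
Start: joints at [60.183, 17.183, 87.147, -0, 75.671, -3.816], TCP at [241.107, 494.325, 231.281] pointing down, gripper open.
Joint ranges: [-173.82, 173.82], [-45.26, 126.66], [13.44, 144.39], [-59.66, 239.66], [0, 175.72], [-146.38, 146.38]. Speed limits (degrees/s): [127.2, 127.2, 147.25, 180, 180, 180].

## Interface

Orientations are given as a 3x3 rotation matrix whose columns are the frame's x, y, z axes.
In Python, from rig import robot gives the robot as it stands. The module is installed in compiled form; this text tells all that it offers.
- The arm moves only by the shell command python3 -m crank 'ROWS' [FORCE]. ROWS is JSON, a list of rows, each an object of numbers: "dx", "dy", "dz": the shift along the tool's x, y, z in units of 50 mm (1.0 is 50 mm); "ax", "ay", "az": the turn, a rotation vector about the tool's x, y, z in units of 5 degrees (1.0 is 5 degrees); "jaw": the opening, from 0 (shut) to 1 (fully open). In form: [{"dx": .., "dy": .., "dz": .., "ax": .., "ay": .., "az": .., "jaw": ..}, ...]. A call has 1 to 5 rows; each row is the pose to reach, as a shift and turn from the pose commanded when the call began, along the tool's axes at that moment; what a row does not reach only later rows make up. A row lasts 1/10 s, in which the tool goes at most 50 mm and 8.59 degrees, less where a joint would pass 70% of its speed; a pose out of reach is approached as far as the arm can. A call with a gripper value outside its range is refused whole. The fingers move at their own pace and stop on an object; FORCE is the grip in N (left out, the last holds). Time passes only in rows, so rows that repeat a pose let the fingers close. It gives the time, the measured TCP pose, the force, the opening and the grip force at its end, in the units of the state.
- robot.state(): the state, without advancing time (a new reading comes with each control period).
- robot.snapshot(name): name is "side" or "top" or "wrist"; returns the picture (384x512x3 uint8, red, green, blue); there is no depth.
- robot.calibration(name): a dict with "mtx" (3x3 intrinsics, pixels), "xyz" and "rotation" of the camera in the world. Camera axes: x right, y down, z forward; pixel columns grow to the right and rows downward; lengths in mm; the calibration is good to about 2 mm. The wrist camera is an equidistant fisheye: a pixel r from the principal point sees the ray r / f radians off the axis. A picture is of the moment at which its call begins: read the wrist's pose just before it. calibration takes no time and is no camera call; for the wrist camera it gives the pose at the moment of the call.
- robot.close_job(): hands the job in; it is judged then, once.
The state is a dict: "time": time; "q": joint angles; "qd": joint speeds; "effort": joint torques, N m; "tool_pos": TCP position; "orientation": TCP orientation; "force": force on the tool from outside, world axes, zero at the start; "ft_torque": the same for the moment, N m; "gripper_width": finger opening in mm; "finger_force": force on a finger pad.
Only numpy, scipy, OpenCV 4.12 (cv2) and the standard library are available. Lean on these libraries where they do the work, as an engineer would, in place of code of your own. Each camera call takes 0.05 s, during which the arm holds its last target. There are 200 camera calls.

## Task

The blue bike-frame stub leans on its rest and I want to mark a saddle strap on it: while it still leans there, flip its kickstand down past the spring's dead centre until it snaps to its lower stop. Then grip the stub by its bare seatpost, bring it upright without letting it tip over to the kickstand side, and finish while holding it there, upright and still, by the seatpost. Leave the other things on the bench where they are.

Things in the scene. Friction and masses are not known exactly. Their poses are not given: they have to be found in the camera images.
- stand: Fitting stand bolted to the bench: dark steel plate 320 x 180 x 10 mm (x -160..160, y -75..105) with two grey pillow blocks. Origin: on the bench under the tipping axis; x axis level, along the axis towards the rear of the stub (hub end); y towards the stub's right side, the side it leans to; z up. The stub turns about a level rod 30 mm above this origin, along x. At x = 20, y = 85 mm stands the wooden, rubber-topped lean rest, 140 mm high.
- stub (a joint): Lean of the blue frame stub (rad): 0 upright, 0.25 (14 degrees) lying against the rest at +y (it starts there), negative towards the kickstand side (-y). With the kickstand down its foot meets the bench at about -0.17. It swings freely and weighs 1.5 to 3 kg, so it falls to one side or the other unless held.
- seatpost_grip (a point): Grip point on the axis of the bare aluminium seatpost (25.4 mm diameter, round top), the highest part of the stub. The top of the post is 25 mm farther up its axis, the dark seat collar (37 mm diameter) begins 45 mm down it. Upright, the point is 312 mm above the bench at stand x = -77, y = 0, and the post rakes 18 degrees to the rear (top towards +x). The point's axes are those of the stub: x along the stand's x, y to the stub's right, z up in the stub (leaning with it).
- kick (a joint): Kickstand angle (rad): 0 folded up (it starts there), level and pointing to the rear (+x), 1.78 fully down on its stop. An over-centre spring, dead centre at about 0.85, drives it to whichever stop is nearer: about 0.8 N m off the upper stop (8 N at 100 mm), falling to none there, from where it snaps down by itself.
- kick_pivot (a point): Pivot of the kickstand on the stub's left (-y): stand x -60, 70 mm left of the middle plane, 142 mm high when upright. The leg, a bright 14 mm round bar, turns in a plane through the stub's x axis and 'down-and-out', 0.42 rad outwards (-y) from the stub's straight down; at joint value q it points q - 0.08 rad from +x towards down-and-out. Its spring is beside it within 45 mm of the pivot.
- kick_foot (a point): Centre of the black rubber foot (20 mm diameter) at the end of the kickstand leg, 124 mm from the pivot. Down and with the stub upright it hangs about 20 mm clear of the bench.
- saddle: Bystander: brown leather bike saddle, 250 x 145 x 70 mm. Origin underneath.
- spanner: Bystander: steel spanner lying on the bench, some 180 mm long.
- wax_tin: Bystander: brass-coloured round tin, 76 mm diameter, 45 mm high.
- maul: Bystander: white round-headed maul standing on its head, 68 mm diameter, handle up, 210 mm high.
- driver: Bystander: screwdriver with a yellow handle, lying, some 200 mm long.
- spool: Bystander: tan spool, 48 mm diameter, 64 mm high.
- medal: Bystander: steel disc, 84 mm diameter, 12 mm thick.

How it is judged (in metres and radians):
On the way, in this order (a step that is already met when the one before it is completed fails the run):
1. the kickstand is down on its stop while the stub still leans on its rest (value of joint kick above 1.65 rad and value of joint stub above 0.19 rad), for 0.2 s.
2. the stub is gripped by the seatpost and upright (value of joint kick above 1.65 rad and value of joint stub between -0.07 and 0.07 rad and contact force between the fingers and stand above 5 N and distance between the grasp point and seatpost_grip below 0.045 m), for 0.2 s.
At the end, for the whole second after the job is handed in: Kickstand on its lower stop (within 0.13 rad); stub upright within 4 degrees (0.07 rad) and still (under 0.05 rad/s), off its rest and its kickstand, held only by the fingers: more than 5 N on it, grasp point within 45 mm of the seatpost's grip point, through the last second (all of step 2 and velocity of joint stub between -0.05 and 0.05 rad/s); the arm keeps its last pose, push and grip.
It fails at once if the stub tips over to the kickstand side (more than 7 degrees past upright) (value of joint stub below -0.12 rad).
It fails at once if a bystander is moved more than 30 mm (distance of any of saddle, spanner, wax_tin, maul, driver, spool, medal from where it was at the start of the episode above 0.03 m).
It also fails if it takes over 51 s, if anything falls off the work surface, if the arm or the gripper's body presses on something with over 40 N, if the wrist force passes 120 N, or if a joint passes its speed limit or range.

## Working session

There is one attempt and no reset: what is moved stays moved. The work goes in short steps, Python scripts to look and compute and a shell command to move; the robot and the scene stay as the last step left them, time stands still between calls to the robot, and variables do not carry over. Pictures are saved under pics/ and viewed, at most 10 in all, crops included, and the job is handed in when it is done.

```bash
mkdir -p pics; python3 - <<'E'
from rig import robot
import cv2,numpy as np
ims=[]
for n in("side","top"):
    im=robot.snapshot(n);cv2.imwrite(f"pics/{n}0.png",im[:,:,::-1])
    c=robot.calibration(n);print(n,np.round(c["mtx"],1).tolist(),np.round(c["xyz"],1),np.round(c["rotation"],3).tolist())
s=robot.state();print(s["orientation"],s["time"])
E
```

```text
side [[480.6, 0.0, 258.5], [0.0, 480.6, 189.4], [0.0, 0.0, 1.0]] [  350.9 -1322.1  1036.7] [[0.989, -0.098, 0.11], [-0.146, -0.53, 0.835], [-0.024, -0.842, -0.539]]
top [[388.5, 0.0, 256.4], [0.0, 388.5, 185.0], [0.0, 0.0, 1.0]] [ 275.   -31.8 1515.2] [[0.002, -0.984, 0.181], [-1.0, -0.003, -0.005], [0.005, -0.181, -0.984]]
[[-8.98793321e-01  4.38372325e-01 -5.19400164e-04]
 [ 4.38372628e-01  8.98792862e-01 -9.11455794e-04]
 [ 6.72761642e-05 -1.04690120e-03 -9.99999450e-01]] 0.1
```

View pics/side0.png

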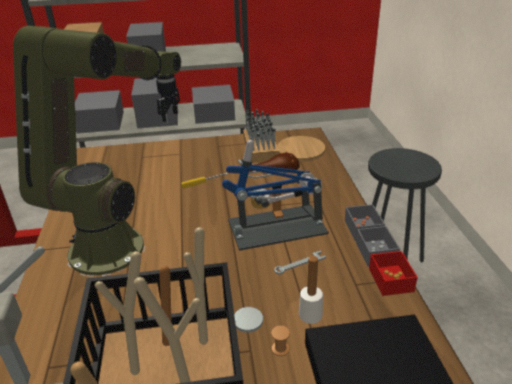

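View pics/top0.png

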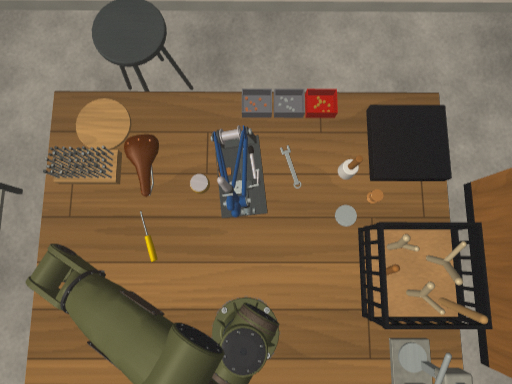

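The side view shows the blue stub at about (275,190) on its dark plate. In the top view it is at (238,175), rear pointing away from the robot (image up) and the kickstand side to the image right. I'll enlarge both.

```bash
python3 - <<'E'
import cv2,numpy as np
a=cv2.imread("pics/top0.png")[115:225,195:285];b=cv2.imread("pics/side0.png")[135:250,210:340]
a=cv2.resize(a,None,fx=4,fy=4,interpolation=cv2.INTER_CUBIC);b=cv2.resize(b,None,fx=3.3,fy=3.3,interpolation=cv2.INTER_CUBIC)
o=np.zeros((445,a.shape[1]+b.shape[1],3),np.uint8);o[:a.shape[0],:a.shape[1]]=a;o[:b.shape[0],a.shape[1]:]=b
cv2.imwrite("pics/c1.png",o);print(o.shape)
E
```

```text
(445, 789, 3)
```

View pics/c1.png

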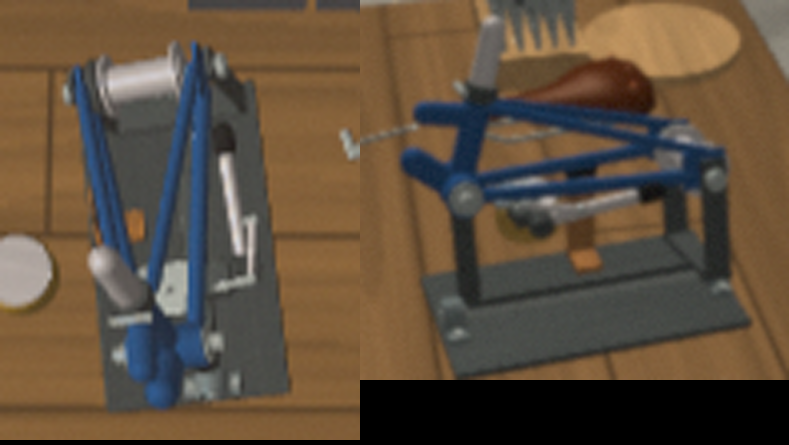

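The plate corners are visible in the top crop at (290,390), (107,410) and (252,82), and in the side crop at (457,377), (750,325) and (423,285). The foot is at (222,138) and (652,192), and the post top is at about (100,258) and (493,22). Next I fit the stand pose and check it against these features.

```bash
cat > h.py <<'E'
import numpy as np
from scipy.optimize import least_squares
from scipy.spatial.transform import Rotation as R
from rig import robot
def proj(n,P):
    c=robot.calibration(n);p=(np.asarray(P,float)-c["xyz"])@np.array(c["rotation"]);u=p@np.array(c["mtx"]).T
    return u[...,:2]/u[...,2:]
def stand(v): return np.array(v[:2]+[0]) if isinstance(v,list) else np.array([v[0],v[1],0]),R.from_euler('z',v[2]).as_matrix()
def tow(v,p): o,M=stand(v);return o+np.asarray(p,float)@M.T
# stub frame: upright stand coords p rotated by lean L about x axis at z=30; +lean to +y
def lean(p,L):
    p=np.asarray(p,float)-[0,0,30];return p@R.from_euler('x',-L).as_matrix().T+[0,0,30]
piv=np.array([-60,-70,142.])
def leg(q,r): 
    d=np.array([0,-np.sin(.42),-np.cos(.42)]);a=q-.08
    return piv+r*(np.cos(a)*np.array([1,0,0])+np.sin(a)*d)
grip=np.array([-77,0,312.]);ax=np.array([np.sin(np.radians(18)),0,np.cos(np.radians(18))])
E
python3 - <<'E'
from h import *
T=np.array([[290,390],[107,410],[252,82]])/4+[195,115]
S=(np.array([[457,377],[423,285],[750,325]])-[360,0])/3.3+[210,135]
C=np.array([[-160,-75,10],[-160,105,10],[160,-75,10]])
f=lambda v:np.r_[(proj("top",tow(v,C))-T).ravel(),(proj("side",tow(v,C))-S).ravel()]
s=least_squares(f,[550,0,0]);v=s.x;print(v.tolist(),np.round(s.fun,1))
F=lean(leg(0,124),.25);P=lean(grip+25*ax,.25);G=lean(grip,.25)
for n in("top","side"):
    print(n,np.round(proj(n,tow(v,[F,P,G])),1).tolist())
print("foot, post top, grip",np.round(tow(v,[F,P,G,grip]),1).tolist())
print("meas",np.array([[222,138],[100,258]])/4+[195,115],(np.array([[652,192],[493,22]])-[360,0])/3.3+[210,135])
E
```

```text
[592.4770929175322, 7.473055682671608, 0.11426688043187498] [ 0.7  0.1  0.3  0.3  0.9 -1.4 -0.5  0.4 -1.4 -2.4  0.8 -0.9]
top [[251.1, 147.7], [220.4, 178.0], [223.1, 181.6]]
side [[299.7, 193.6], [251.1, 140.8], [249.5, 148.2]]
foot, post top, grip [[659.5, -19.0, 163.6], [515.0, 74.7, 326.3], [508.0, 68.0, 303.2], [516.0, -1.3, 312.0]]
meas [[250.5 149.5]
 [220.  179.5]] [[298.48484848 193.18181818]
 [250.3030303  141.66666667]]
```

```bash
python3 - <<'E'
from h import *
T=np.array([[290,390],[107,410],[252,82],[222,138],[100,258]])/4+[195,115]
S=(np.array([[457,377],[423,285],[750,325],[652,192],[493,22]])-[360,0])/3.3+[210,135]
C=np.array([[-160,-75,10],[-160,105,10],[160,-75,10],lean(leg(0,124),.25),lean(grip+25*ax,.25)])
f=lambda v:np.r_[(proj("top",tow(v,C))-T).ravel(),(proj("side",tow(v,C))-S).ravel()]
s=least_squares(f,[550,0,0]);v=s.x;print(np.round(s.fun,1))
open("h.py","a").write(f"""
V={np.round(v,4).tolist()}
Rz=R.from_euler('z',V[2]).as_matrix()
# tool matrices: tool z down, tool x = -stand x, tool y = +stand y
DOWN=Rz@np.array([[-1,0,0],[0,1,0],[0,0,-1.]])
def st():
    s=robot.state();print('t',round(s['time'],2),'tcp',np.round(s['tool_pos'],1),'f',np.round(s['force'],1),'w',round(s['gripper_width'],1),'ff',round(s['finger_force'],1),'q',np.round(s['q'],0));return s
def delta(P,M,P0=None,M0=None):
    if P0 is None: s=robot.state();P0,M0=s['tool_pos'],s['orientation']
    M0=np.array(M0);d=M0.T@(np.asarray(P)-P0)/50;a=np.degrees(R.from_matrix(M0.T@M).as_rotvec())/5
    print('d',np.round(d,2),'a',np.round(a,2),'rows',round(np.linalg.norm(d)),round(np.linalg.norm(a)*5/8.59,1));return d,a
""")
E
python3 - <<'E'
from h import *
print(V);st()
for q in (0,.2,.4,.6,.8,1,1.2,1.78): print(q,np.round(tow(V,lean(leg(q,105),.25)),1),np.round(tow(V,lean(leg(q,124),.25)),1))
s=robot.state();p=np.array(s['tool_pos'])
delta(p+[0,0,210],s['orientation']);F=tow(V,lean(leg(0,105),.25));delta([F[0],F[1],440],DOWN,p+[0,0,210],s['orientation'])
E
```

```text
[ 0.7  0.5  0.3  0.9  0.5 -1.   0.3 -1.3  0.3 -0.8 -1.   0.4 -2.  -2.3
  0.3 -1.1  0.6  0.3  0.1 -0.8]
[590.5165, 8.1145, 0.119]
t 0.1 tcp [241.  494.1 230.8] f [0.2 0.2 0.1] w 85.1 ff 0.0 q [60. 17. 87. -0. 76. -4.]
0 [639.  -21.2 162.4] [657.7 -18.1 163.6]
0.2 [640.1 -34.2 146. ] [659.  -33.4 144.2]
0.4 [637.1 -47.4 129.9] [655.5 -48.9 125.3]
0.6 [630.  -60.2 114.9] [647.1 -64.1 107.5]
0.8 [619.2 -72.2 101.6] [634.3 -78.2  91.7]
1 [605.  -82.8  90.4] [617.6 -90.8  78.5]
1.2 [588.1 -91.7  81.8] [ 597.6 -101.2   68.4]
1.78 [ 529.9 -104.6   74.2] [ 528.9 -116.6   59.5]
d [ 0.  -0.  -4.2] a [0. 0. 0.] rows 4 0.0
d [-11.67  -5.77   0.02] a [-0.01 -0.   -6.56] rows 13 3.8
```

```bash
python3 -m crank '[{"dz":-4.2,"jaw":0},{"dz":-4.2,"jaw":0},{"dz":-4.2,"jaw":0},{"dz":-4.2,"jaw":0},{"dz":-4.2,"jaw":0}]' 40 >/dev/null
for i in 1 ; do python3 -m crank '[{"dx":-5,"dy":-2.5,"az":-3,"jaw":0},{"dx":-5,"dy":-2.5,"az":-3,"jaw":0},{"dx":-5,"dy":-2.5,"az":-3,"jaw":0},{"dx":-5,"dy":-2.5,"az":-3,"jaw":0},{"dx":-5,"dy":-2.5,"az":-3,"jaw":0}]'; done
python3 - <<'E'
from h import *
st();delta([639,-21,440],DOWN)
E
```

```text
t 0.1 tcp [241.  494.1 230.8] f [0.2 0.2 0.1] w 85.1 ff 0.0 q [60. 17. 87. -0. 76. -4.]
d [-11.67  -5.78  -4.18] a [-0.01 -0.   -6.56] rows 14 3.8schema error: expected keys dx, dy, dz, ax, ay, az, jaw
schema error: expected keys dx, dy, dz, ax, ay, az, jaw
```

All keys are needed in every row.

```bash
python3 -m crank '[{"dx":0,"dy":0,"dz":-4.2,"ax":0,"ay":0,"az":0,"jaw":0},{"dx":0,"dy":0,"dz":-4.2,"ax":0,"ay":0,"az":0,"jaw":0},{"dx":0,"dy":0,"dz":-4.2,"ax":0,"ay":0,"az":0,"jaw":0},{"dx":0,"dy":0,"dz":-4.2,"ax":0,"ay":0,"az":0,"jaw":0},{"dx":0,"dy":0,"dz":-4.2,"ax":0,"ay":0,"az":0,"jaw":0}]' 40
python3 -m crank '[{"dx":-5,"dy":-2.5,"dz":0,"ax":0,"ay":0,"az":-3,"jaw":0},{"dx":-5,"dy":-2.5,"dz":0,"ax":0,"ay":0,"az":-3,"jaw":0},{"dx":-5,"dy":-2.5,"dz":0,"ax":0,"ay":0,"az":-3,"jaw":0},{"dx":-5,"dy":-2.5,"dz":0,"ax":0,"ay":0,"az":-3,"jaw":0},{"dx":-5,"dy":-2.5,"dz":0,"ax":0,"ay":0,"az":-3,"jaw":0}]'
python3 - <<'E'
from h import *
st();delta([639,-21,440],DOWN)
E
```

```text
time: 0.6
tool_pos: [241.1, 494.3, 447.0]
orientation: [[-0.899, 0.438, 0.004], [0.438, 0.899, 0.007], [-0.001, 0.008, -1.0]]
force: [-0.4, -0.4, 0.8]
gripper_width: 12.3
finger_force: 0.0
time: 1.1
tool_pos: [391.7, 296.9, 440.7]
orientation: [[-0.982, 0.191, -0.001], [0.191, 0.982, -0.0], [0.001, -0.001, -1.0]]
force: [1.9, 0.6, 0.6]
gripper_width: -0.1
finger_force: 0.0
t 1.1 tcp [391.7 296.9 440.7] f [1.9 0.6 0.6] w -0.1 ff 0.0 q [ 33.   6.  74.   0. 101. -46.]
d [-6.07 -5.3   0.01] a [-0.01 -0.01 -3.56] rows 8 2.1
```

```bash
python3 -m crank '[{"dx":-6.07,"dy":-5.3,"dz":0,"ax":0,"ay":0,"az":-3.56,"jaw":0},{"dx":-6.07,"dy":-5.3,"dz":0,"ax":0,"ay":0,"az":-3.56,"jaw":0},{"dx":-6.07,"dy":-5.3,"dz":0,"ax":0,"ay":0,"az":-3.56,"jaw":0},{"dx":-6.07,"dy":-5.3,"dz":0,"ax":0,"ay":0,"az":-3.56,"jaw":0},{"dx":-6.07,"dy":-5.3,"dz":0,"ax":0,"ay":0,"az":-3.56,"jaw":0}]' >/dev/null
python3 - <<'E'
from h import *
st();delta([639,-21,440],DOWN)
E
```

```text
t 1.6 tcp [538.2 109.  440.7] f [0.1 1.1 0.6] w -0.3 ff 0.0 q [  8.  14.  64.   0. 102. -89.]
d [-1.69 -2.82  0.01] a [ 0.   -0.01 -0.  ] rows 3 0.0
```

```bash
python3 -m crank '[{"dx":-1.69,"dy":-2.82,"dz":0,"ax":0,"ay":0,"az":0,"jaw":0},{"dx":-1.69,"dy":-2.82,"dz":0,"ax":0,"ay":0,"az":0,"jaw":0},{"dx":-1.69,"dy":-2.82,"dz":0,"ax":0,"ay":0,"az":0,"jaw":0},{"dx":-1.69,"dy":-2.82,"dz":0,"ax":0,"ay":0,"az":0,"jaw":0},{"dx":-1.69,"dy":-2.82,"dz":2,"ax":0,"ay":0,"az":0,"jaw":0}]' >/dev/null
python3 -m crank '[{"dx":0,"dy":0,"dz":1,"ax":0,"ay":0,"az":0,"jaw":0},{"dx":0,"dy":0,"dz":1.5,"ax":0,"ay":0,"az":0,"jaw":0},{"dx":0,"dy":0,"dz":2.0,"ax":0,"ay":0,"az":0,"jaw":0},{"dx":0,"dy":0,"dz":2,"ax":0,"ay":0,"az":0,"jaw":0}]' >/dev/null
python3 - <<'E'
from h import *
import cv2
s=st();delta([639,-21,185],DOWN)
c=robot.calibration("wrist");w=robot.snapshot("wrist");M=np.array(c["mtx"]);
P=tow(V,lean(np.array([leg(0,40),leg(0,105),leg(0,124)]),.25));p=(P-c["xyz"])@np.array(c["rotation"])
th=np.arctan2(np.hypot(p[:,0],p[:,1]),p[:,2]);k=M[0,0]*th/np.hypot(p[:,0],p[:,1]);uv=p[:,:2]*k[:,None]+M[:2,2];print(uv.round(1).tolist())
cv2.imwrite("pics/w1.png",w[:,:,::-1])
E
```

```text
t 2.5 tcp [636.8 -19.1 287. ] f [ 0.7 -0.2 -1.2] w 0.4 ff 0.0 q [  -5.   27.   66.    0.   87. -102.]
d [-0.05 -0.05  2.04] a [ 0.02 -0.08 -0.  ] rows 2 0.0
[[248.1, 123.2], [251.8, 193.6], [252.8, 213.4]]
```

View pics/w1.png

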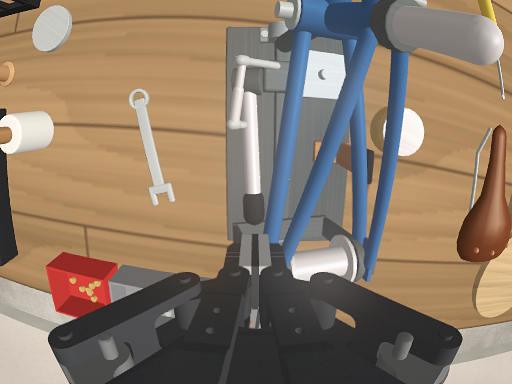

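The leg's black foot is at (254,208), within a few mm of the prediction. The blue stay runs beside it at (275,235), so I turn the tool 90° to put its narrow side towards the stay.

```bash
for k in 1 2; do python3 -m crank '[{"dx":0,"dy":0,"dz":0,"ax":0,"ay":0,"az":9,"jaw":0},{"dx":0,"dy":0,"dz":0,"ax":0,"ay":0,"az":9,"jaw":0},{"dx":0,"dy":0,"dz":0,"ax":0,"ay":0,"az":9,"jaw":0},{"dx":0,"dy":0,"dz":0,"ax":0,"ay":0,"az":9,"jaw":0}]' >/dev/null; done
python3 -m crank '[{"dx":0,"dy":0,"dz":0,"ax":0,"ay":0,"az":4.5,"jaw":0},{"dx":0,"dy":0,"dz":0,"ax":0,"ay":0,"az":4.5,"jaw":0},{"dx":0,"dy":0,"dz":0,"ax":0,"ay":0,"az":4.5,"jaw":0}]' > /dev/null
cat >> h.py <<'E'
D2=DOWN@R.from_euler('z',90,degrees=True).as_matrix()
E
python3 - <<'E'
from h import *
s=st();delta([637,-24,185],D2)
E
```

```text
t 3.65 tcp [638.3 -19.1 293.2] f [ 0.8 -0.3  0.6] w -0.0 ff 0.0 q [ -5.  27.  66.   0.  87. -10.]
d [-0.09 -0.04  2.16] a [ 0.03  0.   -0.32] rows 2 0.2
```

```bash
python3 -m crank '[{"dx":-0.09,"dy":-0.04,"dz":0.5,"ax":0,"ay":0,"az":-0.3,"jaw":0},{"dx":-0.09,"dy":-0.04,"dz":1,"ax":0,"ay":0,"az":-0.3,"jaw":0},{"dx":-0.09,"dy":-0.04,"dz":1.5,"ax":0,"ay":0,"az":-0.3,"jaw":0},{"dx":-0.09,"dy":-0.04,"dz":2.1,"ax":0,"ay":0,"az":-0.3,"jaw":0},{"dx":-0.09,"dy":-0.04,"dz":2.1,"ax":0,"ay":0,"az":-0.3,"jaw":0}]' >/dev/null
python3 - <<'E'
from h import *
s=st()
for q in np.arange(0,1.3,.1):
    P=tow(V,lean(leg(q,105),.25)+[0,0,7/np.cos(q-.08)]);print(round(q,1),np.round(P,0),end=' ');delta(P,D2)
E
```

```text
t 4.15 tcp [635.5 -23.7 184. ] f [ 0.3 -0.   0.1] w 0.2 ff 0.0 q [ -5.  31.  75.  -0.  75. -12.]
0.0 [639. -21. 169.] d [0.04 0.08 0.29] a [-0.05 -0.01  0.05] rows 0 0.0
0.1 [640. -28. 161.] d [-0.09  0.08  0.45] a [-0.05 -0.01  0.05] rows 0 0.0
0.2 [640. -34. 153.] d [-0.22  0.07  0.62] a [-0.05 -0.01  0.05] rows 1 0.0
0.3 [639. -41. 145.] d [-0.35  0.03  0.78] a [-0.05 -0.01  0.05] rows 1 0.0
0.4 [637. -47. 137.] d [-0.47 -0.02  0.93] a [-0.05 -0.01  0.05] rows 1 0.0
0.5 [634. -54. 130.] d [-0.6  -0.1   1.08] a [-0.05 -0.01  0.05] rows 1 0.0
0.6 [630. -60. 123.] d [-0.71 -0.19  1.22] a [-0.05 -0.01  0.05] rows 1 0.0
0.7 [625. -66. 117.] d [-0.82 -0.31  1.35] a [-0.05 -0.01  0.05] rows 2 0.0
0.8 [619. -72. 111.] d [-0.92 -0.44  1.46] a [-0.05 -0.01  0.05] rows 2 0.0
0.9 [612. -78. 106.] d [-1.02 -0.58  1.56] a [-0.05 -0.01  0.05] rows 2 0.0
1.0 [605. -83. 102.] d [-1.1  -0.74  1.64] a [-0.05 -0.01  0.05] rows 2 0.0
1.1 [597. -87.  99.] d [-1.17 -0.92  1.7 ] a [-0.05 -0.01  0.05] rows 2 0.0
1.2 [588. -92.  98.] d [-1.23 -1.1   1.73] a [-0.05 -0.01  0.05] rows 2 0.0
```

```bash
python3 -m crank '[{"dx":-0.05,"dy":0.08,"dz":0.36,"ax":0,"ay":0,"az":0,"jaw":0},{"dx":-0.11,"dy":0.08,"dz":0.47,"ax":0,"ay":0,"az":0,"jaw":0},{"dx":-0.22,"dy":0.07,"dz":0.62,"ax":0,"ay":0,"az":0,"jaw":0},{"dx":-0.35,"dy":0.03,"dz":0.78,"ax":0,"ay":0,"az":0,"jaw":0},{"dx":-0.47,"dy":-0.02,"dz":0.93,"ax":0,"ay":0,"az":0,"jaw":0}]' |grep -v ori
python3 - <<'E'
from h import *
for q in np.arange(.3,1.3,.1):
    P=tow(V,lean(leg(q,105),.25)+[0,0,7/np.cos(q-.08)]);print(round(q,1),np.round(P,0),end=' ');delta(P,D2)
E
```

```text
time: 4.65
tool_pos: [640.5, -48.1, 142.8]
force: [3.6, -1.2, 7.2]
gripper_width: -0.1
finger_force: 4.1
0.3 [639. -41. 145.] d [ 0.15 -0.01 -0.05] a [0.08 0.02 0.04] rows 0 0.1
0.4 [637. -47. 137.] d [ 0.02 -0.07  0.11] a [0.08 0.02 0.04] rows 0 0.1
0.5 [634. -54. 130.] d [-0.1  -0.14  0.26] a [0.08 0.02 0.04] rows 0 0.1
0.6 [630. -60. 123.] d [-0.21 -0.24  0.39] a [0.08 0.02 0.04] rows 1 0.1
0.7 [625. -66. 117.] d [-0.32 -0.36  0.52] a [0.08 0.02 0.04] rows 1 0.1
0.8 [619. -72. 111.] d [-0.42 -0.49  0.63] a [0.08 0.02 0.04] rows 1 0.1
0.9 [612. -78. 106.] d [-0.52 -0.63  0.73] a [0.08 0.02 0.04] rows 1 0.1
1.0 [605. -83. 102.] d [-0.6  -0.8   0.81] a [0.08 0.02 0.04] rows 1 0.1
1.1 [597. -87.  99.] d [-0.67 -0.97  0.87] a [0.08 0.02 0.04] rows 1 0.1
1.2 [588. -92.  98.] d [-0.74 -1.15  0.89] a [0.08 0.02 0.04] rows 2 0.1
```

```bash
python3 -m crank '[{"dx":-0.12,"dy":-0.07,"dz":0.18,"ax":0,"ay":0,"az":0,"jaw":0},{"dx":-0.23,"dy":-0.17,"dz":0.32,"ax":0,"ay":0,"az":0,"jaw":0},{"dx":-0.34,"dy":-0.29,"dz":0.45,"ax":0,"ay":0,"az":0,"jaw":0},{"dx":-0.44,"dy":-0.42,"dz":0.57,"ax":0,"ay":0,"az":0,"jaw":0},{"dx":-0.52,"dy":-0.56,"dz":0.67,"ax":0,"ay":0,"az":0,"jaw":0}]' |grep -v ori
python3 - <<'E'
from h import *
import cv2
b=robot.snapshot("side")[135:265,210:340]
cv2.imwrite("pics/s2.png",cv2.resize(b,None,fx=4,fy=4,interpolation=cv2.INTER_CUBIC)[:,:,::-1])
for q in np.arange(.8,1.3,.1):
    P=tow(V,lean(leg(q,105),.25)+[0,0,7/np.cos(q-.08)]);print(round(q,1),np.round(P,0),end=' ');delta(P,D2)
E
```

```text
time: 5.15
tool_pos: [614.2, -77.1, 107.0]
force: [1.3, -1.5, 0.2]
gripper_width: 0.0
finger_force: 0.4
0.8 [619. -72. 111.] d [ 0.09  0.14 -0.1 ] a [-0.01 -0.    0.04] rows 0 0.0
0.9 [612. -78. 106.] d [-0.   -0.   -0.01] a [-0.01 -0.    0.04] rows 0 0.0
1.0 [605. -83. 102.] d [-0.09 -0.16  0.08] a [-0.01 -0.    0.04] rows 0 0.0
1.1 [597. -87.  99.] d [-0.16 -0.34  0.13] a [-0.01 -0.    0.04] rows 0 0.0
1.2 [588. -92.  98.] d [-0.22 -0.52  0.16] a [-0.01 -0.    0.04] rows 1 0.0
```

View pics/s2.png

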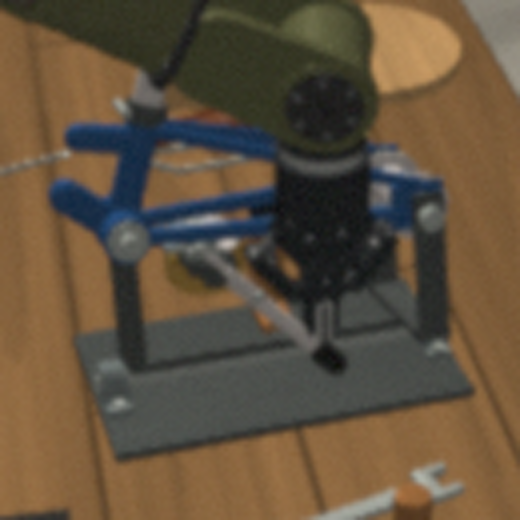

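The leg is about 45° down, close to dead centre, with the foot at (328,357) and the fingertip on it. I keep pushing along the arc.

```bash
python3 -m crank '[{"dx":-0.06,"dy":-0.1,"dz":0.1,"ax":0,"ay":0,"az":0,"jaw":0},{"dx":-0.12,"dy":-0.24,"dz":0.18,"ax":0,"ay":0,"az":0,"jaw":0},{"dx":-0.18,"dy":-0.38,"dz":0.24,"ax":0,"ay":0,"az":0,"jaw":0},{"dx":-0.24,"dy":-0.5,"dz":0.28,"ax":0,"ay":0,"az":0,"jaw":0},{"dx":-0.24,"dy":-0.5,"dz":0.28,"ax":0,"ay":0,"az":0,"jaw":0}]' |grep -v ori
python3 - <<'E'
from h import *
import cv2
b=robot.snapshot("side")[135:265,210:340]
cv2.imwrite("pics/s3.png",cv2.resize(b,None,fx=4,fy=4,interpolation=cv2.INTER_CUBIC)[:,:,::-1])
print(proj("side",tow(V,lean(leg(1.78,124),.25))))
E
```

```text
time: 5.7
tool_pos: [589.6, -91.9, 92.1]
force: [-1.2, 0.8, -0.1]
gripper_width: 0.1
finger_force: 0.0
[265.92074824 240.86821794]
```

View pics/s3.png

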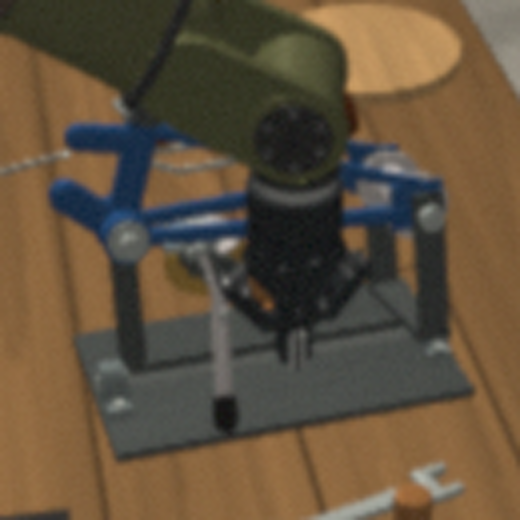

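The foot is at full-frame (266,239), where the model puts the lower stop (266,241): the kickstand has snapped down and the stub still leans. Now I retreat upward and line up with the seatpost.

```bash
python3 -m crank '[{"dx":-0.4,"dy":0,"dz":-0.5,"ax":0,"ay":0,"az":0,"jaw":0},{"dx":-0.4,"dy":0,"dz":-1.4,"ax":0,"ay":0,"az":0,"jaw":0},{"dx":-0.4,"dy":0,"dz":-2.4,"ax":0,"ay":0,"az":0,"jaw":0},{"dx":-0.4,"dy":0,"dz":-3.4,"ax":0,"ay":0,"az":0,"jaw":0},{"dx":-0.4,"dy":0,"dz":-4.4,"ax":0,"ay":0,"az":0,"jaw":0}]' |grep -v ori
python3 -m crank '[{"dx":0,"dy":0,"dz":-2.6,"ax":0,"ay":0,"az":6,"jaw":0},{"dx":0,"dy":0,"dz":-2.6,"ax":0,"ay":0,"az":6,"jaw":0},{"dx":0,"dy":0,"dz":-2.6,"ax":0,"ay":0,"az":6,"jaw":0},{"dx":0,"dy":0,"dz":-2.6,"ax":0,"ay":0,"az":6,"jaw":0.9},{"dx":0,"dy":0,"dz":-2.6,"ax":0,"ay":0,"az":6,"jaw":0.9}]' |grep -v ori
cat >> h.py <<'E'
def grasp(L,back=0):  # TCP pose for grasp at lean L, 'back' mm up the post axis
    M=R.from_euler('x',-L).as_matrix();a=Rz@M@ax;y=-Rz@M@np.array([0,1.,0]);z=-a;x=np.cross(y,z)
    return tow(V,lean(grip,L))+a*(back-19),np.column_stack([x,y,z])
E
python3 - <<'E'
from h import *
s=st();P,M=grasp(.25,130);print(P.round(0),M.round(2).tolist());delta(P,M)
E
```

```text
time: 6.25
tool_pos: [592.5, -111.1, 314.8]
force: [0.7, -1.1, 0.5]
gripper_width: -0.3
finger_force: 0.0
time: 6.75
tool_pos: [592.9, -111.1, 443.0]
force: [0.9, 0.1, 0.1]
gripper_width: 28.5
finger_force: 0.0
t 6.75 tcp [ 592.9 -111.1  443. ] f [0.9 0.1 0.1] w 28.5 ff 0.0 q [-14.  22.  54.   0. 104.   9.]
[537.  98. 406.] [[0.95, 0.12, -0.28], [0.04, -0.96, -0.27], [-0.3, 0.25, -0.92]]
d [ 3.42 -2.67  0.75] a [-0.68 -4.76 12.32] rows 4 7.7
```

```bash
python3 -m crank '[{"dx":0.8,"dy":-0.6,"dz":0,"ax":-0.68,"ay":-4.76,"az":12.3,"jaw":0.9},{"dx":1.6,"dy":-1.2,"dz":0.2,"ax":-0.68,"ay":-4.76,"az":12.3,"jaw":0.9},{"dx":2.2,"dy":-1.8,"dz":0.4,"ax":-0.68,"ay":-4.76,"az":12.3,"jaw":0.9},{"dx":2.8,"dy":-2.2,"dz":0.6,"ax":-0.68,"ay":-4.76,"az":12.3,"jaw":0.9},{"dx":3.42,"dy":-2.67,"dz":0.7,"ax":-0.68,"ay":-4.76,"az":12.3,"jaw":0.9}]' |grep -v ori
python3 - <<'E'
from h import *
s=st();P,M=grasp(.25,130);delta(P,M)
E
```

```text
time: 7.25
tool_pos: [535.5, 99.9, 406.1]
force: [-0.6, -0.2, -0.3]
gripper_width: 76.7
finger_force: 0.0
t 7.25 tcp [535.5  99.9 406.1] f [-0.6 -0.2 -0.3] w 76.7 ff 0.0 q [ 11.  20.  62. -11. 109.  71.]
d [0.01 0.04 0.01] a [-0.24 -1.67  4.46] rows 0 2.8
```

```bash
python3 -m crank '[{"dx":0,"dy":0.02,"dz":0,"ax":-0.24,"ay":-1.67,"az":4.46,"jaw":0.9},{"dx":0,"dy":0.02,"dz":0,"ax":-0.24,"ay":-1.67,"az":4.46,"jaw":0.9},{"dx":0,"dy":0.02,"dz":0,"ax":-0.24,"ay":-1.67,"az":4.46,"jaw":0.9},{"dx":0,"dy":0.02,"dz":0,"ax":-0.24,"ay":-1.67,"az":4.46,"jaw":0.9}]' |grep -v ori
python3 - <<'E'
from h import *
import cv2
s=st();P,M=grasp(.25,130);delta(P,M);P,M=grasp(.25,0);delta(P,M)
c=robot.calibration("wrist");w=robot.snapshot("wrist");K=np.array(c["mtx"])
Q=tow(V,lean(np.array([grip+25*ax,grip,grip-45*ax]),.25));p=(Q-c["xyz"])@np.array(c["rotation"])
th=np.arctan2(np.hypot(p[:,0],p[:,1]),p[:,2]);k=K[0,0]*th/np.hypot(p[:,0],p[:,1]);print((p[:,:2]*k[:,None]+K[:2,2]).round(1).tolist())
cv2.imwrite("pics/w2.png",w[:,:,::-1])
E
```

```text
time: 7.65
tool_pos: [537.3, 97.6, 405.8]
force: [-0.2, 1.0, -0.8]
gripper_width: 77.2
finger_force: 0.0
t 7.65 tcp [537.3  97.6 405.8] f [-0.2  1.  -0.8] w 77.2 ff 0.0 q [ 12.  25.  57. -13. 117.  93.]
d [-0.01 -0.01  0.  ] a [-0.02  0.    0.05] rows 0 0.0
d [-0.01 -0.01  2.6 ] a [-0.02  0.    0.05] rows 3 0.0
[[254.1, 203.2], [254.2, 194.9], [254.3, 183.3]]
```

View pics/w2.png

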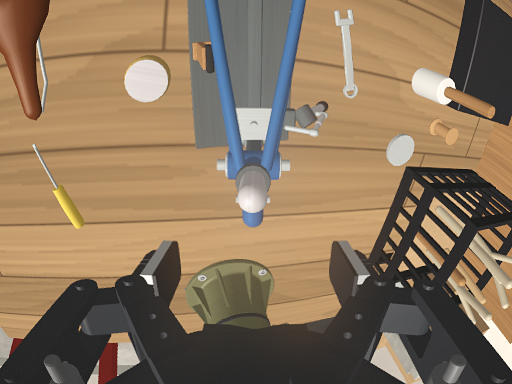

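The post top is centred between the pads at about (252,200), matching the prediction (254,203). I go down and grip.

```bash
python3 -m crank '[{"dx":0,"dy":0,"dz":0.7,"ax":0,"ay":0,"az":0,"jaw":0.9},{"dx":0,"dy":0,"dz":1.4,"ax":0,"ay":0,"az":0,"jaw":0.9},{"dx":0,"dy":0,"dz":2.0,"ax":0,"ay":0,"az":0,"jaw":0.9},{"dx":0,"dy":0,"dz":2.6,"ax":0,"ay":0,"az":0,"jaw":0.9},{"dx":0,"dy":0,"dz":2.6,"ax":0,"ay":0,"az":0,"jaw":0.7}]' 60|grep -v ori
python3 -m crank '[{"dx":0,"dy":0,"dz":0,"ax":0,"ay":0,"az":0,"jaw":0.4},{"dx":0,"dy":0,"dz":0,"ax":0,"ay":0,"az":0,"jaw":0.2},{"dx":0,"dy":0,"dz":0,"ax":0,"ay":0,"az":0,"jaw":0},{"dx":0,"dy":0,"dz":0,"ax":0,"ay":0,"az":0,"jaw":0},{"dx":0,"dy":0,"dz":0,"ax":0,"ay":0,"az":0,"jaw":0}]' 60|grep -v ori
python3 - <<'E'
from h import *
s=st();P,M=grasp(.25,0);delta(P,M)
for L in (.2,.15,.1,.05,0): print(L,end=' ');delta(*grasp(L,0))
E
```

```text
time: 8.2
tool_pos: [499.5, 61.7, 284.9]
force: [-0.1, 0.2, 0.9]
gripper_width: 64.3
finger_force: 0.0
time: 8.7
tool_pos: [501.8, 63.3, 289.0]
force: [1.2, 4.4, 6.5]
gripper_width: 23.9
finger_force: 59.0
t 8.7 tcp [501.8  63.3 289. ] f [1.2 4.4 6.5] w 23.9 ff 59.0 q [  9.  20.  78. -13. 100.  94.]
d [-0.01 -0.02  0.07] a [-0.03 -0.08  0.04] rows 0 0.1
0.2 d [-0.01  0.25  0.07] a [ 0.51 -0.08 -0.14] rows 0 0.3
0.15 d [-0.    0.51  0.09] a [ 1.06 -0.08 -0.31] rows 1 0.6
0.1 d [0.01 0.77 0.12] a [ 1.6  -0.08 -0.49] rows 1 1.0
0.05 d [0.02 1.03 0.17] a [ 2.15 -0.08 -0.66] rows 1 1.3
0 d [0.04 1.29 0.22] a [ 2.69 -0.07 -0.84] rows 1 1.6
```

```bash
python3 -m crank '[{"dx":0,"dy":0.09,"dz":0,"ax":0.18,"ay":0,"az":-0.06,"jaw":0},{"dx":0,"dy":0.18,"dz":0,"ax":0.36,"ay":0,"az":-0.12,"jaw":0},{"dx":0,"dy":0.27,"dz":0,"ax":0.54,"ay":0,"az":-0.18,"jaw":0},{"dx":0,"dy":0.4,"dz":0.01,"ax":0.81,"ay":0,"az":-0.27,"jaw":0},{"dx":0.01,"dy":0.53,"dz":0.02,"ax":1.09,"ay":0,"az":-0.35,"jaw":0}]'|grep -v ori
python3 - <<'E'
from h import *
s=st()
for L in (.15,.1,.05,0): print(L,end=' ');delta(*grasp(L,3.5))
E
```

```text
time: 9.2
tool_pos: [504.8, 36.8, 294.2]
force: [-3.2, 2.2, 7.3]
gripper_width: 23.6
finger_force: 59.0
t 9.2 tcp [504.8  36.8 294.2] f [-3.2  2.2  7.3] w 23.6 ff 59.0 q [  4.  19.  78.  -9. 100.  88.]
0.15 d [-0.   -0.02 -0.  ] a [-0.04 -0.06  0.04] rows 0 0.0
0.1 d [-0.    0.24  0.  ] a [ 0.5  -0.06 -0.14] rows 0 0.3
0.05 d [0.   0.51 0.02] a [ 1.05 -0.06 -0.31] rows 1 0.6
0 d [0.01 0.77 0.05] a [ 1.6  -0.06 -0.49] rows 1 1.0
```

Tracking well with small forces. I continue to upright, slowing at the end.

```bash
python3 -m crank '[{"dx":0,"dy":0.13,"dz":0,"ax":0.27,"ay":0,"az":-0.08,"jaw":0},{"dx":0,"dy":0.25,"dz":0,"ax":0.53,"ay":0,"az":-0.16,"jaw":0},{"dx":0,"dy":0.37,"dz":0.01,"ax":0.79,"ay":0,"az":-0.24,"jaw":0},{"dx":0,"dy":0.48,"dz":0.02,"ax":1.02,"ay":0,"az":-0.31,"jaw":0},{"dx":0,"dy":0.58,"dz":0.03,"ax":1.22,"ay":0,"az":-0.37,"jaw":0}]'|grep -v ori
python3 -m crank '[{"dx":0,"dy":0.06,"dz":0,"ax":0.13,"ay":0,"az":-0.03,"jaw":0},{"dx":0,"dy":0.11,"dz":0.01,"ax":0.23,"ay":0,"az":-0.07,"jaw":0},{"dx":0,"dy":0.16,"dz":0.01,"ax":0.33,"ay":0,"az":-0.1,"jaw":0},{"dx":0,"dy":0.18,"dz":0.02,"ax":0.37,"ay":0,"az":-0.12,"jaw":0},{"dx":0,"dy":0.18,"dz":0.02,"ax":0.37,"ay":0,"az":-0.12,"jaw":0}]'|grep -v ori
python3 -m crank '[{"dx":0,"dy":0,"dz":0,"ax":0,"ay":0,"az":0,"jaw":0},{"dx":0,"dy":0,"dz":0,"ax":0,"ay":0,"az":0,"jaw":0},{"dx":0,"dy":0,"dz":0,"ax":0,"ay":0,"az":0,"jaw":0},{"dx":0,"dy":0,"dz":0,"ax":0,"ay":0,"az":0,"jaw":0},{"dx":0,"dy":0,"dz":0,"ax":0,"ay":0,"az":0,"jaw":0}]'|grep -v ori
python3 - <<'E'
from h import *
import cv2
s=st();delta(*grasp(0,3.5))
b=robot.snapshot("side")[125:265,210:340];t=robot.snapshot("top")[110:225,190:285]
b=cv2.resize(b,None,fx=3.5,fy=3.5,interpolation=cv2.INTER_CUBIC);t=cv2.resize(t,(340,490))
cv2.imwrite("pics/s4.png",np.hstack([b[:490],t])[:,:,::-1])
for n in("side","top"): print(n,proj(n,tow(V,np.array([leg(1.78,124),lean(leg(1.78,124),.07)]))).round(1).tolist())
E
```

```text
time: 9.7
tool_pos: [508.0, 7.6, 296.7]
force: [4.5, 1.5, 6.9]
gripper_width: 24.4
finger_force: 59.0
time: 10.2
tool_pos: [509.1, -1.4, 296.7]
force: [4.9, 1.2, 12.3]
gripper_width: 23.9
finger_force: 59.8
time: 10.7
tool_pos: [509.0, -1.2, 296.7]
force: [5.5, 1.1, 12.2]
gripper_width: 24.1
finger_force: 59.8
t 10.7 tcp [509.   -1.2 296.7] f [ 5.5  1.1 12.2] w 24.1 ff 59.8 q [ -3.  19.  77.  -3. 101.  80.]
d [ 0.    0.01 -0.01] a [ 0.03 -0.08 -0.01] rows 0 0.0
side [[266.4, 248.7], [266.3, 246.6]]
top [[277.3, 189.7], [277.3, 189.3]]
```

View pics/s4.png

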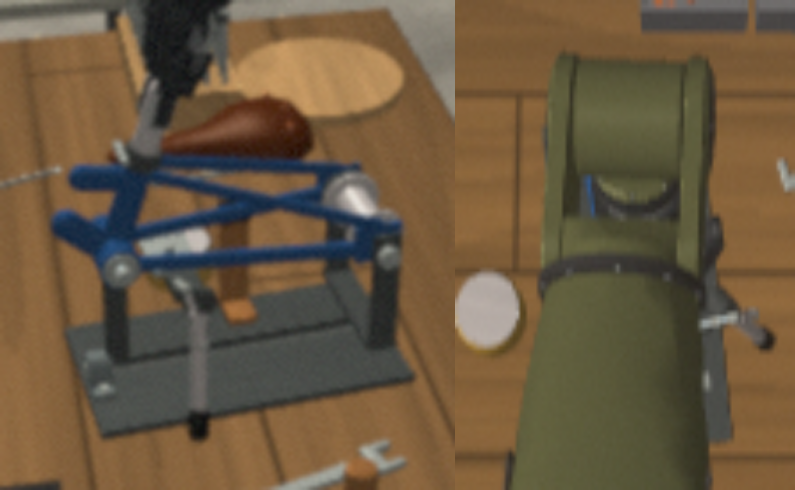

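The foot is at full-frame (267,246). Allowing for the same 2 px offset as in the leaning view, that matches upright, and the post sits between the pads. The readings are steady, so I hand in.

```bash
python3 -c "
from rig import robot
print(robot.close_job())"
```

```text
the job is handed in; nothing more can be done
None
```

I flipped the kickstand down to its stop while the stub still leaned, then gripped the stub by the seatpost, brought it upright and handed the job in at about 11 s while holding it still with 60 N; the hand-in returned no verdict.

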